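# Reset the stroke stop of the hole punch and lock it again

### The arm

A 7-joint arm with a two-finger parallel gripper is mounted at the origin on the work surface. World frame = base frame: x ahead of the robot, y to its left, z up, the work surface at z = 0. Lengths are in mm, angles in degrees, forces in N, time in s.
With the tool pointing down it reaches from about 425 to 1025 mm from the base axis. Payload 3.6 kg.
Tool frame: the origin (TCP) lies midway between the tips of the shut fingers; the grasp point (between the pads) lies 19 mm behind it; z points along the fingers, y is the direction in which the jaws open and shut (so a half turn about z gives the same grasp; the last joint's range is limited). The gripper opens to 85 mm and grips with 20 to 120 N. Pads are 22 mm wide; open, the fingers measure 114 mm over their backs; the gripper's body (76 mm by 85 mm) begins 54 mm behind the grasp point. The pads swing forward as they close: fully open they stand 13 mm farther back than shut.
Start: joints at [-72.451, 33.873, 2.773, 92.16, -1.908, 54.013, -1.931], TCP at [282.191, 667.831, 199.002] pointing down, gripper open.
Joint ranges: [-153.93, 153.93], [-27.13, 128.08], [-72.61, 78.16], [10.71, 143.7], [-87.88, 267.88], [4.46, 118.87], [-176.78, 176.78]. Speed limits (degrees/s): [147.25, 147.25, 180, 180, 180, 180, 180].

### API

Orientations are given as [roll, pitch, yaw] about the fixed x, y, z axes, in that order (R = Rz(yaw) Ry(pitch) Rx(roll)).
In Python, from cell import read_state, camera, get_calibration, close_job, recognise gives the robot as it stands.
- The arm moves only by the tool send_rows, never from a script. Its argument "commands" is a list of rows, each a list of 3 entries, a list of its own where there are three numbers: the turn, a rotation vector about the tool's x, y, z in rad, then the shift along the tool's x, y, z in mm, then the opening, from 0 (shut) to 1 (fully open). In form: [[[wx, wy, wz], [tx, ty, tz], jaw], ...]. A call has 1 to 12 rows; each row shifts and turns the commanded pose from where the row before left it, along the tool's axes as they then stand; what a row does not reach is not made up. A row lasts 1/12 s, in which the tool goes at most 41.7 mm and 7.16 degrees, less where a joint would pass 70% of its speed; a pose out of reach is approached as far as the arm can. A call is refused whole if a number of a shift passes 41.7 or a number of a turn 0.125, either way. A call with a gripper value outside its range is refused whole. The fingers move at their own pace and stop on an object; "force" is the grip in N (left out, the last holds). Time passes only in rows, so rows that do not move let the fingers close. It gives the time, the measured TCP pose, the force and the opening at its end, in the units of the state.
- read_state(): the state, without advancing time (a new reading comes with each control period).
- camera(name): name is "scene" or "side" or "wrist"; returns the picture (420x560x3 uint8, blue, green, red); there is no depth.
- get_calibration(name): a dict with "camera_matrix" (3x3 intrinsics, pixels), "cam_to_world" (4x4, takes a point from camera to world coordinates). Camera axes: x right, y down, z forward; pixel columns grow to the right and rows downward; lengths in mm; the calibration is good to about 2 mm. A picture is of the moment at which its call begins: read the wrist's pose just before it. get_calibration takes no time and is no camera call; for the wrist camera it gives the pose at the moment of the call.
- close_job(): hands the job in, once; it reports no verdict.
Trained networks look in the newest picture that a camera, given by its name, has taken for a name from the list of things; names that differ only in an ending like _2 or _b are one class to them, and where a whole thing is asked for, a point or a joint stands for the part that bears it (a point fixed in the world has none). Each returns a list of dicts, best first, with "score" (0 to 1); they miss things now and then, are a little off and sometimes report something else, mostly with a low value. They report only what shows in the picture. A call takes as long as a camera call.
- recognise(label, camera): "location" ([x, y, z] in mm, in world coordinates, good to about 4 mm: the middle of the surface that is visible of it).
The state is a dict: "t": time; "qpos": joint angles; "qvel": joint speeds; "tau": joint torques, N m; "tcp_pos": TCP position; "eef_rot": TCP orientation; "ft_force": force on the tool from outside, world axes, zero at the start; "wrist_torque": the same for the moment, N m; "finger_gap": opening from 0.0 (shut) to 1.0 (fully open).
Only numpy, scipy, OpenCV 4.12 (cv2) and the standard library are available. Lean on these libraries where they do the work, as an engineer would, in place of code of your own. Each camera call takes 0.05 s, during which the arm holds its last target. There are 200 camera calls.

### The job

Reset the stroke stop on the hole punch: swing the lock ring's lever counter-clockwise (seen from above) until the ring is quite loose, turn the bar-shaped stop adjuster clockwise until its pointer finger points at the slim index post, then swing the lever back clockwise until the lock ring is firmly hand-tight again (about 11 N of push at the lever's peg), without forcing it. Let go of everything, leave the pointer on the post, and do not disturb the other things on the desk.

Things in the scene. Friction and masses are not known exactly. Their poses are not given: they have to be found in the camera images.
- punch: stainless steel hole punch, fixed. Origin on the desk surface on the vertical axis of the stop screw, about which lock ring and adjuster turn; z up, +x from the screw to the punch head. Base plate 225 x 130 x 20 mm (x -60 to +165 mm). Lock ring round the screw: radius 33 mm, top 60 mm high. Punch head from x = 92 mm on, up to 112 mm high; its handle bar reaches x = 206 mm, 131 mm high
- ring (a joint): angle of the lock ring (rad), grows counter-clockwise seen from above (loosening); range -1.0 to 0.9. It starts tight, near 0; 0.4 rad on it is loose. It drags with a steady 0.4 N m (5 N at the peg) and stays where left; once it clamps, torque rises by some 5 N m per rad. Turning the adjuster clockwise lowers the screw, so the ring then tightens at a lower angle, to be felt
- ring_peg (a point): the lock ring's round upright peg, to be gripped or pushed: diameter 12 mm, 40 mm tall, at the end of the ring's lever, 80 mm from the screw axis, on the punch's -x side at ring angle 0. Point on its centre line, 78 mm above the desk, 15 mm below its top. Lever 12 mm wide, top 58.5 mm high. About 11 N of push square to the lever is firmly tight; under 9 N may be too loose; over 15 N overtightens
- adjuster (a joint): angle of the stop adjuster (rad): 0 at the start, grows as it turns clockwise seen from above; range -0.3 to 1.7. The index post is reached between 0.5 and 1.2. While the ring is tight the adjuster is clamped and must not be forced; when loose it turns with 0.08 N m and stays where it is left
- adjuster_bar (a point): centre of the adjuster's upright bar grip, on the screw axis, 112 mm above the desk. The bar is 48 mm long (along this frame's x), 12 mm thick (along its y) and 32 mm tall (96 to 128 mm above the desk). The frame's x axis points along the bar towards the pointer finger, z up
- pointer_tip (a point): tip of the adjuster's slim pointer finger, 37 mm from the screw axis and 85 mm above the desk, below the bar and in line with it
- index_post (a point): centre of the top of the slim fixed upright index post, diameter 8 mm, 86 mm above the desk, 46 mm from the screw axis; it stands on the punch's base plate. The pointer finger must point from the axis straight at it, leaving 5 mm between tip and post
- index: the fixed index post's own frame: origin on the desk surface on the screw axis, x axis pointing to the post
- washer: the keyed clamping washer hidden inside the turret, pressed by the lock ring onto the screw's flange: their contact force is the clamping force (about 50 N per N m of ring torque beyond the 0.4 N m drag). It rises as the ring is loosened, up to 18 mm
- tumbler_rim (a point): bystander: centre of the mouth of an empty glass tumbler, radius 36 mm, 95 mm tall, about 0.2 m to the punch's +y side
- stapler: bystander: black stapler, 140 x 36 x 49 mm, origin under its centre, x along it, about 0.22 m to the punch's -y side
- clip_tin_center (a point): bystander: centre of a round steel tin of clips, diameter 60 mm, 32 mm tall
- tape_dispenser: bystander: red tape dispenser, 150 x 60 x 94 mm, origin under its centre, on the left part of the desk
- pen_pot: bystander: empty black pen pot, diameter 76 mm, 100 mm tall, origin under its centre, far right
- note_block: bystander: block of note paper 100 x 100 x 40 mm, origin under its centre, near right
- flange: the adjuster screw's flange hidden inside the turret, turning with the adjuster and sinking as it turns clockwise; origin on the screw axis 28 mm above the desk

How it is judged (in metres and radians):
On the way, in this order (a step that is already met when the one before it is completed fails the run):
1. the lock ring is loosened, the adjuster not yet turned (value of joint ring above 0.25 rad and contact force between washer and flange below 2 N and value of joint adjuster between -0.15 and 0.15 rad), for 0.2 s.
2. with the ring loose, the pointer is turned to the index post (angle between the x axis of adjuster_bar and the x axis of index, either way round below 0.12 rad and contact force between washer and flange below 2 N), for 0.2 s.
3. the lock ring is tight again with the pointer on the post (contact force between washer and flange above 8 N and angle between the x axis of adjuster_bar and the x axis of index, either way round below 0.12 rad), for 0.2 s.
At the end, for the whole second after the job is handed in: the adjuster's pointer is within 0.12 rad (7 degrees) of the index post, the lock ring clamps it with more than 8 N (the hold left by some 8 N or more of push at the peg), and ring and adjuster are at rest (all of step 3 and velocity of joint ring between -0.05 and 0.05 rad/s and velocity of joint adjuster between -0.05 and 0.05 rad/s); the robot touches nothing.
It fails at once if the lock ring is overtightened (clamping force over 43 N, more than 15 N of push at the peg) (contact force between washer and flange above 43 N).
It fails at once if a thing on the desk is moved by more than 20 mm or tipped (distance of any of tumbler_rim, stapler, clip_tin_center, tape_dispenser, pen_pot, note_block from where it was at the start of the episode above 0.02 m).
It also fails if it takes over 70 s, if anything falls off the work surface, if the arm or the gripper's body presses on something with over 40 N, if the wrist force passes 120 N, or if a joint passes its speed limit or range.

## Working session

There is one attempt and no reset: what is moved stays moved. The work goes in short steps, Python scripts to look and compute and a tool call to move; the robot and the scene stay as the last step left them, time stands still between calls to the robot, and variables do not carry over. Pictures are saved under pics/ and viewed, about 8 in all and at most 12, crops included, and the job is handed in when it is done.

Besides the shell and the picture viewer there is one more tool, called after "Emit:" as a command line: name --argument value ..., lists and objects as JSON in quotes. send_rows: Moves the arm, as the interface text tells. Its arguments: {"type":"object","properties":{"commands":{"type":"array","items":{"type":"array"}},"force":{"type":"number"}},"required":["commands"]}

```bash
mkdir -p pics; ls; python3 - <<'E'
from cell import *
import cv2,numpy as np
np.set_printoptions(precision=1,suppress=True)
s=read_state();print(s)
for c in("scene","side"):
    im=camera(c);cv2.imwrite(f"pics/{c}0.png",im)
    k=get_calibration(c);print(c,np.array(k["camera_matrix"]),np.array(k["cam_to_world"]))
    for n in("punch","ring_peg","adjuster_bar","pointer_tip","index_post","tumbler_rim","stapler","clip_tin_center","tape_dispenser","pen_pot","note_block"):
        r=recognise(n,c);print(n,[(round(d["score"],2),np.array(d["location"])) for d in r[:2]])
E
```

```text
pics
{'t': 0.0, 'qpos': array([-72.5,  33.9,   2.8,  92.2,  -1.9,  54. ,  -1.9]), 'qvel': array([ 0.1,  0. , -0.1,  0.1,  0. ,  0.1, -0.1]), 'tau': array([  0. , -54.9,   1.5, -19.8,   0. ,   0. ,  -0. ]), 'tcp_pos': array([281.9, 667. , 197.8]), 'eef_rot': array([-179.9,    0. ,  157.1]), 'ft_force': array([ 0.2,  0.3, -0.7]), 'wrist_torque': array([ 0., -0., -0.]), 'finger_gap': 0.9984657394019613}
scene [[423.4   0.  277.2]
 [  0.  423.4 217.5]
 [  0.    0.    1. ]] [[  -0.2    0.7   -0.7 1559.4]
 [   1.     0.2   -0.1  210.7]
 [   0.    -0.7   -0.7 1212.4]
 [   0.     0.     0.     1. ]]
punch [(0.71, array([577.1,  47.4,  56.4])), (0.57, array([692.9,  59.3,  57.7]))]
ring_peg [(0.47, array([576.2,  49.6,  57.7]))]
adjuster_bar [(0.45, array([578.1,  49.7,  96.5])), (0.26, array([668.5, 212.4,  29.4]))]
pointer_tip []
index_post []
tumbler_rim [(0.7, array([526.4, 246.5,  68.5]))]
stapler [(0.9, array([ 615.8, -162.9,   44.4]))]
clip_tin_center [(0.73, array([669.7, 213. ,  29.3])), (0.58, array([453.1, 486.8,  45.7]))]
tape_dispenser [(0.94, array([451. , 490.9,  47.5]))]
pen_p
[... 361 characters left out ...]
g_peg [(0.55, array([544.6,  38.2,  60.1]))]
adjuster_bar [(0.61, array([560. ,  45.1, 101.6])), (0.29, array([640. ,  34.3,  50.7]))]
pointer_tip [(0.54, array([559.9,  47.5, 104.7]))]
index_post [(0.51, array([639.3,  36.5,  51. ]))]
tumbler_rim [(0.84, array([498.8, 225.7,  65. ]))]
stapler [(0.84, array([ 580.2, -185.6,   37.2])), (0.62, array([547.4,  38.3,  57. ]))]
clip_tin_center [(0.42, array([648.2, 204.1,  31. ])), (0.18, array([639.3,  38.4,  52.1]))]
tape_dispenser [(0.61, array([560.4,  46.4, 101.1])), (0.57, array([404.9, 463.7,  40.7]))]
pen_pot [(0.67, array([ 503.6, -521.8,   68.6]))]
note_block [(0.65, array([ 320.1, -478.2,   42.7])), (0.38, array([545.5,  37.7,  62.2]))]
```

```bash
cat > h.py <<'E'
from cell import *
import cv2,numpy as np
np.set_printoptions(precision=1,suppress=True)
def proj(k,p):
    T=np.linalg.inv(np.array(k["cam_to_world"]));q=T[:3,:3]@np.array(p,float)+T[:3,3]
    q=np.array(k["camera_matrix"])@q;return q[:2]/q[2]
def unproj(k,u,v,z):
    T=np.array(k["cam_to_world"]);d=T[:3,:3]@np.linalg.solve(np.array(k["camera_matrix"]),[u,v,1.])
    o=T[:3,3];return o+d*(z-o[2])/d[2]
E
python3 - <<'E'
from h import *
out=[]
for c in("scene","side"):
    im=cv2.imread(f"pics/{c}0.png");u,v=proj(get_calibration(c),[580,47,80]);u,v=int(u),int(v);print(c,u,v)
    x,y=u-70,v-70
    out.append(cv2.resize(im[y:y+140,x:x+140],(400,400),interpolation=cv2.INTER_CUBIC))
    print(x,y)
cv2.imwrite("pics/c1.png",np.vstack([np.hstack(out)]))
E
```

```text
scene 287 237
217 167
side 281 203
211 133
```

View pics/scene0.png

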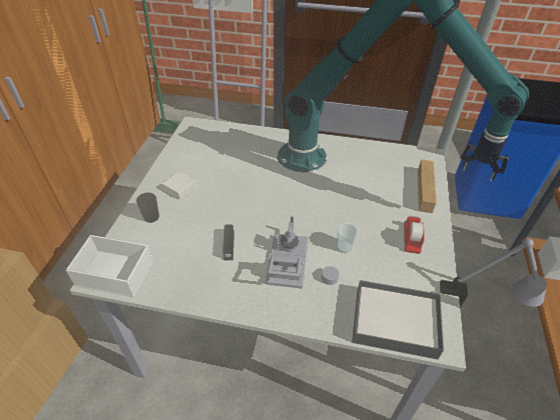

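View pics/c1.png

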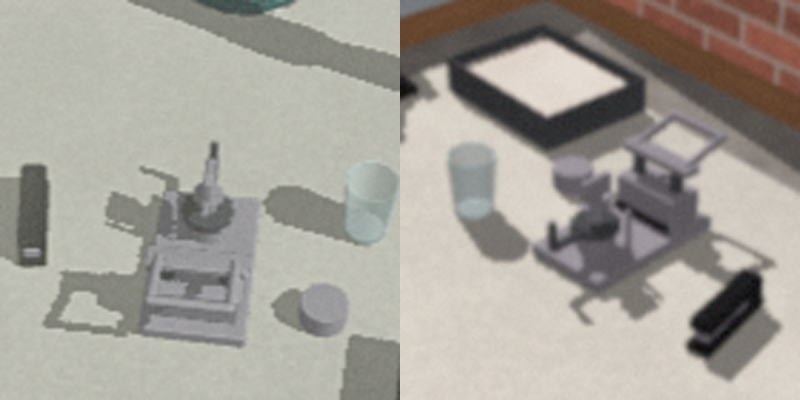

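Emit:
send_rows --commands '[[[0,0,0.11],[0,0,-15],1],[[0,0,0.11],[0,0,-15],1],[[0,0,0.11],[0,0,-15],1],[[0,0,0.11],[0,0,-15],1],[[0,0,0.11],[0,0,-15],1],[[0,0,0.11],[0,0,-15],1],[[0,0,0.11],[0,0,-15],1],[[0,0,0.11],[0,0,-15],1],[[0,0,0.11],[0,0,-15],1],[[0,0,0.11],[0,0,-15],1]]'

```text
t: 2.03
tcp_pos: [282.0, 667.7, 349.7]
eef_rot: [-180.0, 0.0, 93.8]
ft_force: [0.5, 1.0, -0.0]
finger_gap: 0.999
```

Emit:
send_rows --commands '[[[0,0,0],[-32,11,0],1],[[0,0,0],[-32,11,0],1],[[0,0,0],[-32,11,0],1],[[0,0,0],[-32,11,0],1],[[0,0,0],[-32,11,0],1],[[0,0,0],[-32,11,0],1],[[0,0,0],[-32,11,0],1],[[0,0,0],[-32,11,0],1],[[0,0,0],[-32,11,0],1],[[0,0,0],[-32,11,0],1]]'

```text
t: 2.87
tcp_pos: [415.0, 354.8, 349.3]
eef_rot: [180.0, -0.0, 94.1]
ft_force: [0.9, -0.2, -0.1]
finger_gap: 1.002
```

Emit:
send_rows --commands '[[[0,0,0],[-32,11,0],1],[[0,0,0],[-32,11,0],1],[[0,0,0],[-32,11,0],1],[[0,0,0],[-32,11,0],1],[[0,0,0],[-32,11,0],1],[[0,0,0],[-32,11,0],1],[[0,0,0],[-32,11,0],1],[[0,0,0],[-32,11,0],1],[[0,0,0],[-32,11,0],1],[[0,0,0],[-32,11,0],1],[[0,0,0],[0,0,0],1],[[0,0,0],[0,0,0],1]]'

```text
t: 3.87
tcp_pos: [547.5, 42.3, 349.3]
eef_rot: [180.0, 0.0, 93.8]
ft_force: [-0.5, 0.6, -0.1]
finger_gap: 1.004
```

```bash
python3 - <<'E'
from h import *
s=read_state();print(s["t"],s["tcp_pos"],s["eef_rot"],s["qpos"],s["ft_force"])
k=get_calibration("wrist");print(np.array(k["camera_matrix"]),np.array(k["cam_to_world"]))
im=camera("wrist");cv2.imwrite("pics/w1.png",im)
for n in("punch","ring_peg","adjuster_bar","pointer_tip","index_post"):
    print(n,[(round(d["score"],2),np.array(d["location"]),proj(k,d["location"])) for d in recognise(n,"wrist")[:3]])
E
```

```text
3.8667 [547.5  42.3 349.3] [180.    0.   93.8] [-37.9  14.1  35.9 106.   -9.2  62.8   5.2] [-0.5  0.6 -0.1]
[[337.    0.  276.2]
 [  0.  337.  206.7]
 [  0.    0.    1. ]] [[  1.    0.1   0.  541.9]
 [  0.1  -1.   -0.3 109.8]
 [  0.    0.3  -1.  524.4]
 [  0.    0.    0.    1. ]]
punch [(0.61, array([645. ,  59.3,  55.4]), array([347.9, 155.2])), (0.47, array([588.1,  12.8,  54. ]), array([304. , 185.2])), (0.4, array([548.9,  48.4,  59. ]), array([278.3, 158.9]))]
ring_peg [(0.78, array([547.3,  49.3,  57.8]), array([277.2, 158. ]))]
adjuster_bar [(0.64, array([570.2,  57.8, 113.2]), array([296.5, 158.2]))]
pointer_tip [(0.58, array([568.3,  54.6, 110.8]), array([294.6, 160.5]))]
index_post [(0.47, array([587. ,  13.2,  49.8]), array([303.1, 184.3])), (0.26, array([568.6,  55.9, 112.6]), array([295.1, 159.6]))]
```

View pics/w1.png

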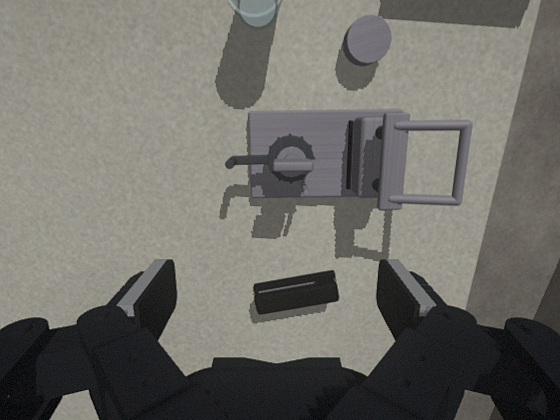

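```bash
python3 - <<'E'
from h import *
im=cv2.imread("pics/w1.png")
cv2.imwrite("pics/w1c.png",cv2.resize(im[100:220,210:370],(800,600),interpolation=cv2.INTER_CUBIC))
k=get_calibration("wrist")
for n,u,v,z in(("peg top",231,160,93),("c1",248,112,20),("c2",249,197,20),("bar L",274,166,128),("bar R",313,166,128),("ring",291,157,60),("post",304,185,86)):print(n,unproj(k,u,v,z))
E
```

```text
peg top [487.   51.8  93. ]
c1 [499.8 112.2  20. ]
c2 [507.7 -13.7  20. ]
bar L [542.3  53.5 128. ]
bar R [588.2  56.9 128. ]
ring [564.9  57.2  60. ]
post [583.9  24.8  86. ]
```

View pics/w1c.png

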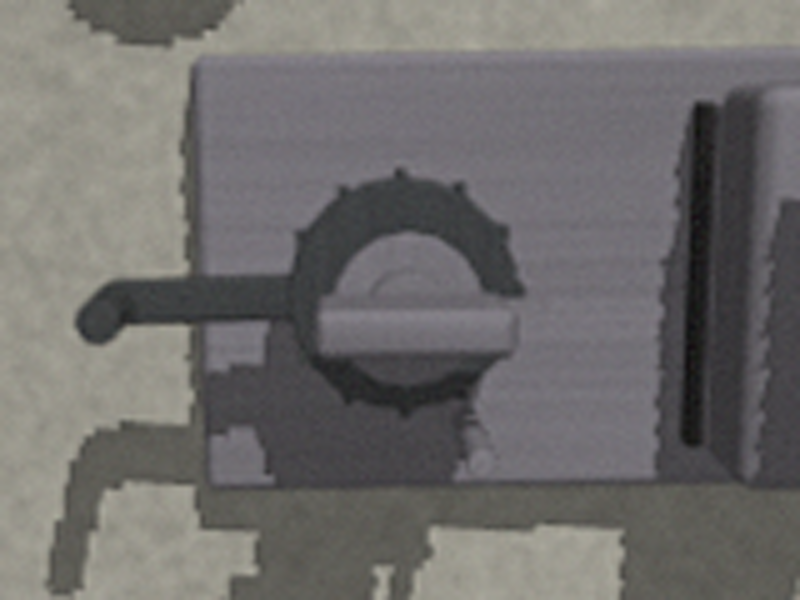

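```bash
python3 - <<'E'
from h import *
k=get_calibration("wrist")
P={n:unproj(k,210+u/5,100+v/5,z) for n,u,v,z in(("peg",97,322,93),("barL",318,328,128),("barR",518,328,128),("ring",402,292,60),("post",482,460,86),("cTL",195,60,20),("cBL",210,487,20))}
for n in P:print(n,P[n])
c=(P["barL"]+P["barR"])/2;print("c",c)
for n in("peg","post","ring"):
    d=P[n]-c;print(n,np.hypot(d[0],d[1]),np.degrees(np.arctan2(d[1],d[0])))
d=P["cTL"]-P["cBL"];print(np.linalg.norm(d),np.degrees(np.arctan2(d[1],d[0]))-90)
E
```

```text
peg [485.2  46.   93. ]
barL [541.8  53.9 128. ]
barR [588.8  57.4 128. ]
ring [564.3  55.2  60. ]
post [588.   15.5  86. ]
cTL [501.2 112.3  20. ]
cBL [512.4 -14.   20. ]
c [565.3  55.7 128. ]
peg 80.69809508598202 -173.1163641059367
post 46.11759845645559 -60.48806988968753
ring 1.1113139087758832 -157.02714730846068
126.71784386995219 5.06343312224358
```

Emit:
send_rows --commands '[[[0,0,-0.1085],[0,0,0],0.5],[[0,0,-0.1085],[0,0,0],0.5],[[0,0,-0.1085],[0,0,0],0.5],[[0,0,-0.1085],[0,0,0],0.5],[[0,0,-0.1085],[0,0,0],0.5],[[0,0,-0.1085],[0,0,0],0.5],[[0,0,-0.1085],[0,0,0],0.5],[[0,0,-0.1085],[0,0,0],0.5],[[0,0,-0.1085],[0,0,0],0.5],[[0,0,-0.1085],[0,0,0],0.5]]'

```text
t: 5.0
tcp_pos: [546.8, 46.2, 349.0]
eef_rot: [180.0, -0.0, 156.7]
ft_force: [-0.2, 0.3, 0.5]
finger_gap: 0.5
```

Emit:
send_rows --commands '[[[0,0,-0.1085],[0,0,0],0.5],[[0,0,-0.1085],[0,0,0],0.5],[[0,0,-0.1085],[0,0,0],0.5],[[0,0,-0.1085],[0,0,0],0.5],[[0,0,-0.1085],[0,0,0],0.5],[[0,0,0],[0,0,0],0.5]]'

```text
t: 5.5
tcp_pos: [546.8, 46.1, 349.0]
eef_rot: [180.0, -0.0, -172.5]
ft_force: [-0.4, 0.1, -0.0]
finger_gap: 0.496
```

Emit:
send_rows --commands '[[[0,0,0],[15.3,2.8,20],0.5],[[0,0,0],[15.3,2.8,28],0.5],[[0,0,0],[15.3,2.8,28],0.5],[[0,0,0],[15.3,2.8,28],0.5],[[0,0,0],[0,0,28],0.5],[[0,0,0],[0,0,28],0.5],[[0,0,0],[0,0,28],0.5],[[0,0,0],[0,0,20],0.5],[[0,0,0],[0,0,11],0.5],[[0,0,0],[0,0,0],0.5],[[0,0,0],[0,0,0],0.5]]'

```text
t: 6.42
tcp_pos: [484.8, 48.8, 129.8]
eef_rot: [-180.0, -0.1, -172.7]
ft_force: [-0.4, -0.3, -0.3]
finger_gap: 0.496
```

```bash
python3 - <<'E'
from h import *
s=read_state();print(s["t"],s["tcp_pos"],s["eef_rot"],s["qpos"],s["ft_force"])
k=get_calibration("wrist");print(np.array(k["cam_to_world"]))
im=camera("wrist");cv2.imwrite("pics/w2.png",im)
print("pred peg top px",proj(k,[485.2,46,93]),"axis128",proj(k,[565.3,55.7,128]),"post",proj(k,[588,15.5,86]))
for n in("ring_peg","adjuster_bar","pointer_tip","index_post"):
    print(n,[(round(d["score"],2),np.array(d["location"]),proj(k,d["location"])) for d in recognise(n,"wrist")[:3]])
E
```

```text
6.4167 [484.8  48.8 129.8] [-180.    -0.1 -172.7] [-22.2  23.7  14.5 126.2 -11.2  31.3  97.9] [-0.4 -0.3 -0.3]
[[ -0.1   1.    0.3 416.5]
 [  1.    0.1   0.   39.9]
 [ -0.    0.3  -1.  305. ]
 [  0.    0.    0.    1. ]]
pred peg top px [272.6 221.6] axis128 [271.6 361.9] post [216.1 341.9]
ring_peg [(0.98, array([548. ,  42.8,  62.6]), array([259.3, 283.8]))]
adjuster_bar [(0.84, array([556.5,  53.4, 100.4]), array([270.4, 322.9]))]
pointer_tip [(0.68, array([557.1,  48.8, 100. ]), array([263.7, 322.5]))]
index_post []
```

View pics/w2.png

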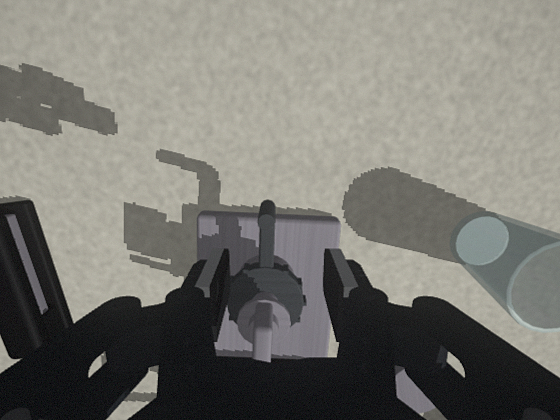

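Emit:
send_rows --commands '[[[0,0,0],[0,-4,0],0.5],[[0,0,0],[0,0,15],0.5],[[0,0,0],[0,0,15],0.5],[[0,0,0],[0,0,15],0.5],[[0,0,0],[0,0,12],0.5],[[0,0,0],[0,0,10],0.4],[[0,0,0],[0,0,0],0.3],[[0,0,0],[0,0,0],0.3],[[0,0,0],[0,0,0],0.3]]'

```text
t: 7.42
tcp_pos: [486.0, 44.3, 63.5]
eef_rot: [-180.0, 0.1, -172.7]
ft_force: [-0.5, -0.5, 0.1]
finger_gap: 0.301
```

Emit:
send_rows --commands '[[[0,0,-0.04],[0.07,-3.2,0],0.3],[[0,0,-0.04],[0.07,-3.2,0],0.3],[[0,0,-0.04],[0.07,-3.2,0],0.3],[[0,0,-0.04],[0.07,-3.2,0],0.3],[[0,0,-0.04],[0.07,-3.2,0],0.3],[[0,0,-0.04],[0.07,-3.2,0],0.3]]'

```text
t: 7.92
tcp_pos: [490.1, 25.5, 64.0]
eef_rot: [-180.0, 0.1, -158.8]
ft_force: [-0.7, 0.3, 0.3]
finger_gap: 0.3
```

Emit:
send_rows --commands '[[[0,0,-0.04],[0.07,-3.2,0],0.3],[[0,0,-0.04],[0.07,-3.2,0],0.3],[[0,0,-0.04],[0.07,-3.2,0],0.3],[[0,0,-0.04],[0.07,-3.2,0],0.3],[[0,0,-0.04],[0.07,-3.2,0],0.3],[[0,0,-0.04],[0.07,-3.2,0],0.3],[[0,0,-0.04],[0.07,-3.2,0],0.3],[[0,0,-0.04],[0.07,-3.2,0],0.3],[[0,0,-0.04],[0.07,-3.2,0],0.3],[[0,0,0],[0,0,0],0.3],[[0,0,0],[0,0,0],0.3]]'

```text
t: 8.83
tcp_pos: [503.8, 0.4, 63.7]
eef_rot: [-179.9, 0.1, -138.4]
ft_force: [0.5, 0.3, -0.5]
finger_gap: 0.298
```

```bash
python3 - <<'E'
from h import *
s=read_state();p=s["tcp_pos"];print(s["t"],p,s["eef_rot"],s["ft_force"])
d=p[:2]-[565.3,55.7];print(np.hypot(*d),np.degrees(np.arctan2(d[1],d[0])))
E
```

```text
8.8333 [503.8   0.4  63.7] [-179.9    0.1 -138.4] [ 0.5  0.3 -0.5]
82.67873754903441 -138.02934997859197
```

```bash
python3 - <<'E'
from h import *
im=camera("wrist");k=get_calibration("wrist")
im2=camera("side")
a=cv2.resize(im[120:400,120:460],(510,420));b=cv2.resize(im2[150:250,230:300],(290,420),interpolation=cv2.INTER_CUBIC)
cv2.imwrite("pics/w3.png",np.hstack([a,b]))
for c in("wrist","side"):
  for n in("ring_peg","adjuster_bar"):
    print(c,n,[(round(d["score"],2),np.array(d["location"])) for d in recognise(n,c)[:2]])
E
```

```text
wrist ring_peg [(0.86, array([542.7,  39.6,  59.6]))]
wrist adjuster_bar [(0.61, array([558.7,  46.5,  70.7]))]
side ring_peg [(0.54, array([541.6,  38.4,  61.7]))]
side adjuster_bar [(0.54, array([556.8,  42.3, 103.7]))]
```

View pics/w3.png

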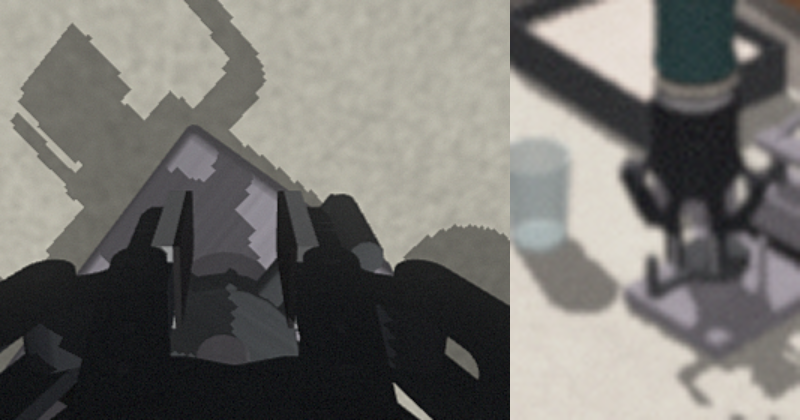

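```bash
python3 - <<'E'
from h import *
k=get_calibration("wrist");T=np.array(k["cam_to_world"]);s=read_state()
print("tcp px",proj(k,s["tcp_pos"]),"tcp cam",np.linalg.inv(T)@np.r_[s["tcp_pos"],1])
for z in(58,93):print("peg",z,proj(k,[485.2,46,z]))
print("unproj peg", unproj(k,350,257,93))
im=camera("wrist")
cv2.imwrite("pics/w4.png",np.hstack([cv2.resize(im[200:380,240:420],(400,400),interpolation=cv2.INTER_CUBIC),cv2.resize(cv2.imread("pics/w2.png")[180:320,200:340],(400,400),interpolation=cv2.INTER_CUBIC)]))
E
```

```text
tcp px [275.5 242. ] tcp cam [ -0.3  19.6 187.2   1. ]
peg 58 [353.9 265.5]
peg 93 [370. 297.]
unproj peg [476.8  23.9  93. ]
```

View pics/w4.png

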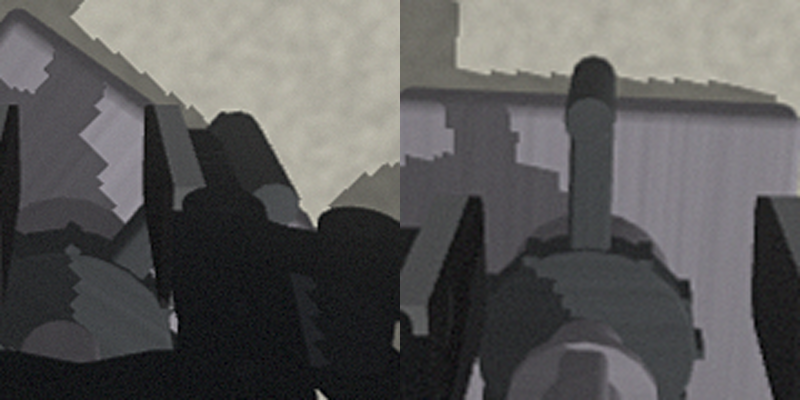

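```bash
python3 - <<'E'
from h import *
a,b=get_calibration("scene"),get_calibration("side")
print("scene peg",unproj(a,217+213*.35,167+145*.35,93),"side peg",unproj(b,211+152*.35,133+225*.35,93))
for n,p in(("peg",[485.2,46,93]),("axis",[565.3,55.7,128]),("tum",[526,246,95])):
    for c,k,x,y in(("scene",a,217,167),("side",b,211,133)):
        q=proj(k,p);print(n,c,(q-[x,y])/.35)
print(unproj(get_calibration("wrist"),364,292,93))
E
```

```text
scene peg [491.7  44.7  93. ] side peg [481.9  31.3  93. ]
peg scene [214.9 141.6]
peg side [146.9 219.2]
axis scene [211.6 168.9]
axis side [189.7 172.2]
tum scene [367.3 188.4]
tum side [ 80.3 146.8]
[485.2  41.8  93. ]
```

```bash
python3 - <<'E'
from h import *
s=read_state();o=[]
for c in("side","scene"):
    k=get_calibration(c);im=camera(c);u,v=proj(k,[510,20,90]);x,y=int(u)-35,int(v)-35
    b=cv2.resize(im[y:y+70,x:x+70],(400,400),interpolation=cv2.INTER_CUBIC)
    for p,col in((s["tcp_pos"],(0,0,255)),([485.2,42,93],(0,255,0)),([485.2,42,58],(255,0,0))):
        q=(proj(k,p)-[x,y]+.5)*400/70;cv2.drawMarker(b,tuple(int(i) for i in q),col,cv2.MARKER_CROSS,12,1)
    o.append(b)
cv2.imwrite("pics/s5.png",np.hstack(o))
E
```

```text
(no output)
```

View pics/s5.png

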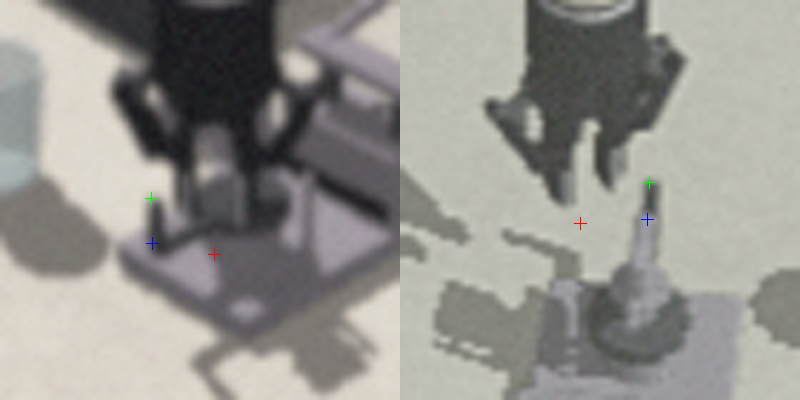

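```bash
python3 - <<'E'
from h import *
s=read_state();K={}
for c in("side","scene"):
    k=get_calibration(c);u,v=proj(k,[510,20,90]);K[c]=(k,int(u)-35,int(v)-35)
def P(k):
    T=np.linalg.inv(np.array(k["cam_to_world"]));return np.array(k["camera_matrix"])@T[:3]
def tri(a,b):
    q=[]
    for c,(u,v) in(("side",a),("scene",b)):
        k,x,y=K[c];q.append(np.array([x+u*70/400-.5,y+v*70/400-.5]))
    X=cv2.triangulatePoints(P(K["side"][0]),P(K["scene"][0]),q[0],q[1])[:,0];X=X[:3]/X[3]
    return X,proj(K["side"][0],X)-q[0],proj(K["scene"][0],X)-q[1]
print(s["tcp_pos"]);A=tri((180,203),(612,188));B=tri((240,228),(567,203));print(A,B,(A[0]+B[0])/2)
print("peg",tri((152,198),(650,182)))
d=A[0]-B[0];print(np.linalg.norm(d),np.degrees(np.arctan2(d[1],d[0])))
E
```

```text
[503.2   0.7  63. ]
(array([558.3, 194.7,  62.6]), array([-14.4, -17.3]), array([-25.5,  25.9])) (array([580.2, 160.3,  55. ]), array([-15.1, -18.4]), array([-28.2,  27.7])) [569.3 177.5  58.8]
peg (array([551.2, 218.5,  60.9]), array([-14.5, -17.8]), array([-25.3,  26.9]))
41.4718508425336 122.50963242135263
```

```bash
python3 - <<'E'
from h import *
K={}
for c in("side","scene"):
    k=get_calibration(c);u,v=proj(k,[510,20,90]);K[c]=(k,int(u)-35,int(v)-35)
def tri(a,b):
    M=[];m=[]
    for c,(u,v) in(("side",a),("scene",b)):
        k,x,y=K[c];p0=unproj(k,x+u*.175-.5,y+v*.175-.5,0);p1=unproj(k,x+u*.175-.5,y+v*.175-.5,200)
        d=(p1-p0)/np.linalg.norm(p1-p0);A=np.eye(3)-np.outer(d,d);M.append(A);m.append(A@p0)
    X=np.linalg.solve(sum(M),sum(m));return X,[np.linalg.norm(A@X-b) for A,b in zip(M,m)]
A=tri((180,203),(612,188));B=tri((240,228),(567,203));print(A,B,(A[0]+B[0])/2)
print("peg",tri((152,198),(650,182)))
d=A[0]-B[0];print(np.linalg.norm(d),np.degrees(np.arctan2(d[1],d[0])))
E
```

```text
(array([516.1, 189.4,  72.4]), [np.float64(105.26588803502987), np.float64(105.26588803502982)]) (array([532.3, 156. ,  65.1]), [np.float64(112.7559094226679), np.float64(112.75590942266786)]) [524.2 172.7  68.7]
peg (array([507.9, 211.3,  71.7]), [np.float64(107.31069996192475), np.float64(107.31069996192481)])
37.85676682743106 115.84005609238233
```

```bash
python3 - <<'E'
from h import *
K={}
for c in("side","scene"):
    k=get_calibration(c);u,v=proj(k,[510,20,90]);K[c]=(k,int(u)-35,int(v)-35)
def tri(a,b):
    M=[];m=[]
    for c,(u,v) in(("side",a),("scene",(b[0]-400,b[1]))):
        k,x,y=K[c];p0=unproj(k,x+u*.175-.5,y+v*.175-.5,0);p1=unproj(k,x+u*.175-.5,y+v*.175-.5,200)
        d=(p1-p0)/np.linalg.norm(p1-p0);A=np.eye(3)-np.outer(d,d);M.append(A);m.append(A@p0)
    X=np.linalg.solve(sum(M),sum(m));return X,[np.linalg.norm(A@X-b) for A,b in zip(M,m)]
A=tri((180,203),(612,188));B=tri((240,228),(567,203));print(A,B,(A[0]+B[0])/2)
print("peg",tri((152,198),(650,182)))
d=A[0]-B[0];print(np.linalg.norm(d),np.degrees(np.arctan2(d[1],d[0])))
E
```

```text
(array([494.6,  21.4,  94.5]), [np.float64(2.4888606151473094), np.float64(2.4888606151472827)]) (array([511.9,  -9.6,  86.9]), [np.float64(3.3974814118495917), np.float64(3.3974814118495504)]) [503.2   5.9  90.7]
peg (array([485.2,  42.2,  93.2]), [np.float64(0.16761551210774), np.float64(0.16761551210775194)])
36.29981633741794 119.10815110640903
```

Emit:
send_rows --commands '[[[0,0,0],[0,0,-15],0.4],[[0,0,0.112],[0,0,0],0.4],[[0,0,0.112],[0,0,0],0.4],[[0,0,0.112],[0,0,0],0.4],[[0,0,0.112],[0,0,0],0.4],[[0,0,0.112],[0,0,0],0.4],[[0,0,0],[3.5,15,0],0.4],[[0,0,0],[3.5,15,0],0.4],[[0,0,0],[3.8,14,0],0.4],[[0,0,0],[0,0,0],0.4],[[0,0,0],[0,0,0],0.4]]'

```text
t: 10.2
tcp_pos: [485.1, 42.8, 78.0]
eef_rot: [180.0, -0.0, -170.3]
ft_force: [-0.3, 0.3, -0.7]
finger_gap: 0.403
```

Emit:
send_rows --commands '[[[0,0,0],[0,0,8],0.4],[[0,0,0],[0,0,5],0.4],[[0,0,0],[0,0,3],0.4],[[0,0,0],[0,0,3],0.4],[[0,0,0],[0,0,0],0.4]]'

```text
t: 10.62
tcp_pos: [484.9, 41.5, 58.2]
eef_rot: [-180.0, -0.1, -170.5]
ft_force: [0.6, 0.0, -0.7]
finger_gap: 0.4
```

Emit:
send_rows --commands '[[[0,0,0],[0,0,4],0.4],[[0,0,0],[0,0,5],0.4],[[0,0,0],[0,0,5],0.4],[[0,0,0],[0,0,4],0.4],[[0,0,0],[0,0,4],0.3],[[0,0,0],[0,0,0],0.3],[[0,0,0],[0,0,0],0.3]]'

```text
t: 11.2
tcp_pos: [485.0, 42.1, 36.7]
eef_rot: [180.0, -0.0, -170.4]
ft_force: [-0.5, 0.0, -0.4]
finger_gap: 0.305
```

Emit:
send_rows --commands '[[[0,0,-0.035],[0.06,-2.8,0],0.3],[[0,0,-0.035],[0.06,-2.8,0],0.3],[[0,0,-0.035],[0.06,-2.8,0],0.3],[[0,0,-0.035],[0.06,-2.8,0],0.3]]'

```text
t: 11.53
tcp_pos: [487.4, 32.4, 37.2]
eef_rot: [179.9, 0.0, -162.2]
ft_force: [-1.1, 4.3, 0.4]
finger_gap: 0.3
```

Emit:
send_rows --commands '[[[0,0,-0.035],[0.06,-2.8,0],0.3],[[0,0,-0.035],[0.06,-2.8,0],0.3],[[0,0,-0.035],[0.06,-2.8,0],0.3],[[0,0,-0.035],[0.06,-2.8,0],0.3]]'

```text
t: 11.87
tcp_pos: [490.2, 23.2, 37.1]
eef_rot: [179.8, -0.0, -154.1]
ft_force: [-2.4, 4.5, 0.7]
finger_gap: 0.302
```

Emit:
send_rows --commands '[[[0,0,-0.035],[0.06,-2.8,0],0.3],[[0,0,-0.035],[0.06,-2.8,0],0.3],[[0,0,-0.035],[0.06,-2.8,0],0.3],[[0,0,-0.035],[0.06,-2.8,0],0.3],[[0,0,-0.035],[0.06,-2.8,0],0.3],[[0,0,-0.035],[0.06,-2.8,0],0.3],[[0,0,-0.035],[0.06,-2.8,0],0.3],[[0,0,-0.035],[0.06,-2.8,0],0.3],[[0,0,-0.035],[0.06,-2.8,0],0.3],[[0,0,-0.035],[0.06,-2.8,0],0.3],[[0,0,0],[0,0,0],0.3]]'

```text
t: 12.78
tcp_pos: [503.8, -1.5, 37.0]
eef_rot: [179.7, -0.2, -134.2]
ft_force: [-3.1, 3.1, 3.0]
finger_gap: 0.3
```

```bash
python3 - <<'E'
from h import *
s=read_state();p=s["tcp_pos"];print(s["t"],p,s["eef_rot"],s["ft_force"])
d=p[:2]-[565.3,55.7];print(np.hypot(*d),np.degrees(np.arctan2(d[1],d[0])))
E
```

```text
12.7833 [503.8  -1.5  37. ] [ 179.7   -0.2 -134.2] [-3.1  3.1  3. ]
84.02235053324642 -137.0717737915157
```

Emit:
send_rows --commands '[[[0,0,0],[0,3,0],0.3],[[0,0,0],[0,2,0],0.3],[[0,0,0],[0,0,-10],0.3],[[0,0,0],[0,0,-25],0.3],[[0,0,0],[0,0,-30],0.4],[[0,0,0],[0,0,-30],0.6],[[0,0,0],[0,0,-15],0.6],[[0,0,0],[0,0,0],0.6]]'

```text
t: 13.45
tcp_pos: [506.6, 0.7, 151.4]
eef_rot: [-179.6, 0.4, -134.3]
ft_force: [0.3, 0.3, 0.2]
finger_gap: 0.598
```

Emit:
send_rows --commands '[[[0,0,0.1034],[0,0,0],0.6],[[0,0,0.1034],[0,0,0],0.6],[[0,0,0.1034],[0,0,0],0.6],[[0,0,0.1034],[0,0,0],0.6],[[0,0,0.1034],[0,0,0],0.6],[[0,0,0.1034],[0,0,0],0.6],[[0,0,0.1034],[0,0,0],0.6],[[0,0,0],[-17.2,12.2,0],0.6],[[0,0,0],[-17.2,12.2,0],0.6],[[0,0,0],[-17.2,12.2,0],0.6],[[0,0,0],[-17.2,12.2,0],0.6],[[0,0,0],[0,0,0],0.6]]'

```text
t: 14.45
tcp_pos: [572.2, 58.6, 147.1]
eef_rot: [179.9, 0.3, -175.5]
ft_force: [0.1, 0.5, -0.7]
finger_gap: 0.6
```

```bash
python3 - <<'E'
from h import *
s=read_state();print(s["t"],s["tcp_pos"],s["eef_rot"],s["qpos"],s["ft_force"])
k=get_calibration("wrist");im=camera("wrist")
for p,c in(([565.3,55.7,128],(0,0,255)),([588.8,57.4,128],(0,255,0)),([541.8,53.9,128],(0,255,0)),([588,15.5,86],(255,0,0))):
    cv2.drawMarker(im,tuple(int(round(i)) for i in proj(k,p)),c,cv2.MARKER_CROSS,6,1)
a=cv2.resize(im[130:410,150:410],(520,560),interpolation=cv2.INTER_CUBIC)
k=get_calibration("scene");im=camera("scene");u,v=proj(k,[530,40,90]);x,y=int(u)-35,int(v)-35
b=cv2.resize(im[y:y+70,x:x+70],(280,280),interpolation=cv2.INTER_CUBIC)
k=get_calibration("side");im=camera("side");u,v=proj(k,[550,40,90]);x,y=int(u)-35,int(v)-35
c=cv2.resize(im[y:y+70,x:x+70],(280,280),interpolation=cv2.INTER_CUBIC)
cv2.imwrite("pics/w6.png",np.hstack([a,np.vstack([b,c])]))
E
```

```text
14.45 [572.2  58.6 147.1] [ 179.9    0.3 -175.5] [-17.7  27.2  10.  114.9  -7.4  38.3  91.5] [ 0.1  0.5 -0.7]
```

View pics/w6.png

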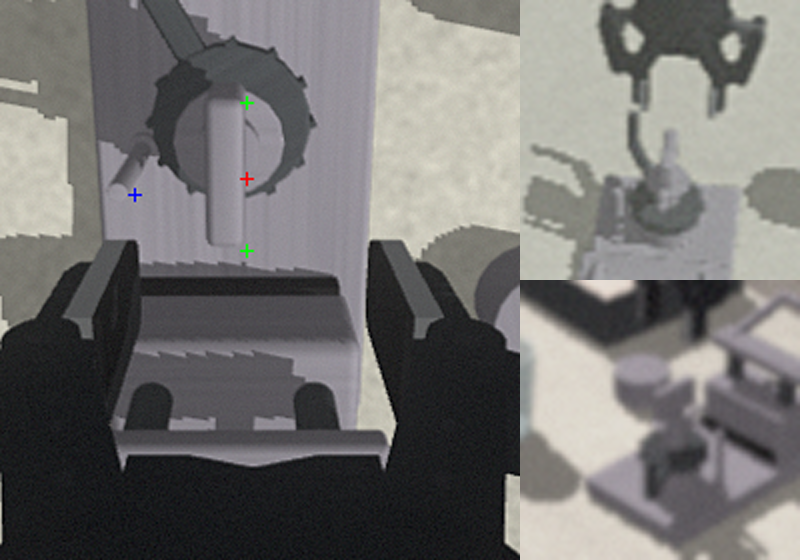

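```bash
python3 - <<'E'
from h import *
from scipy.spatial.transform import Rotation as R
s=read_state();k=get_calibration("wrist");print(s["tcp_pos"],s["eef_rot"])
Rt=R.from_euler("xyz",s["eef_rot"],degrees=True).as_matrix()
f=lambda u,v,z:unproj(k,150+u/2,130+v/2,z)
c=f(225,165,128);a=f(224,88,128);b=f(225,242,128);p=f(120,187,86)
print(c,a,b,p,"tool delta",Rt.T@(c-s["tcp_pos"]))
d=b-a;print(np.hypot(*d[:2]),"bar az",np.degrees(np.arctan2(d[1],d[0])))
d=p-(a+b)/2;print("post",np.hypot(*d[:2]),np.degrees(np.arctan2(d[1],d[0])))
E
```

```text
[567.1  54.  146.5] [-180.    -0.1 -175.8]
[556.2  44.5 128. ] [532.9  42.8 128. ] [581.  46. 128.] [579.9   5.5  86. ] tool delta [11.6 -8.7 18.6]
48.168249717721835 bar az 3.92292191166917
post 45.14537422754596 -59.39535934503782
```

```bash
python3 - <<'E'
from h import *
from scipy.spatial.transform import Rotation as R
w6=cv2.imread("pics/w6.png")[:,:520];w6=cv2.resize(w6,(260,280),interpolation=cv2.INTER_AREA)
k=get_calibration("wrist");s=read_state();im=camera("wrist");cv2.imwrite("pics/w7.png",im)
print(s["tcp_pos"],s["eef_rot"],s["qvel"])
Rt=R.from_euler("xyz",s["eef_rot"],degrees=True).as_matrix()
for n,(x0,y0,x1,y1),(u,v),z in(("bar",(95,38,123,128),(112.5,82.5),128),("post",(50,64,70,100),(60,93.5),86)):
    t=w6[y0:y1,x0:x1];m=cv2.matchTemplate(im,t,cv2.TM_CCOEFF_NORMED);_,sc,_,l=cv2.minMaxLoc(m)
    U,V=l[0]+u-x0,l[1]+v-y0;p=unproj(k,U,V,z);print(n,sc,U-150-u,V-130-v,p,"tool",Rt.T@(p-s["tcp_pos"]))
E
```

```text
[567.1  54.  146.5] [-180.    -0.1 -175.8] [ 0.5 -0.6  0.5  1.2 -0.1  0.  -0. ]
bar 0.9545679688453674 7.0 9.0 [561.5  49.1 128. ] tool [ 5.9 -4.5 18.5]
post 0.8418025374412537 6 8.0 [585.9  10.1  86. ] tool [-15.6 -45.1  60.5]
```

Emit:
send_rows --commands '[[[0,0,0],[4,-4.5,0],0.6],[[0,0,0],[0,0,15],0.6],[[0,0,0],[0,0,15],0.6],[[0,0,0],[0,0,12],0.6],[[0,0,0],[0,0,10],0.6],[[0,0,0],[0,0,10],0.5],[[0,0,0],[0,0,5],0.4],[[0,0,0],[0,0,5],0.35],[[0,0,0],[0,0,0],0.3],[[0,0,0],[0,0,0],0.3]]' --force 20

```text
t: 15.48
tcp_pos: [564.4, 49.8, 75.0]
eef_rot: [-180.0, 0.0, -175.8]
ft_force: [-0.7, 0.5, -0.0]
finger_gap: 0.295
```

Emit:
send_rows --commands '[[[0,0,0],[0,0,0],0.22],[[0,0,0],[0,0,0],0.18],[[0,0,0],[0,0,0],0.15],[[0,0,0],[0,0,0],0.1],[[0,0,0],[0,0,0],0.1],[[0,0,0],[0,0,0],0.1]]' --force 20

```text
t: 15.98
tcp_pos: [564.8, 49.4, 75.6]
eef_rot: [-180.0, 0.1, -175.8]
ft_force: [-0.8, -1.2, 4.4]
finger_gap: 0.135
```

Emit:
send_rows --commands '[[[0,0,0.0933],[0,0,0],0.1],[[0,0,0.0933],[0,0,0],0.1],[[0,0,0.0933],[0,0,0],0.1],[[0,0,0.0933],[0,0,0],0.1],[[0,0,0.0933],[0,0,0],0.1],[[0,0,0.0933],[0,0,0],0.1],[[0,0,0],[0,0,0],0.1]]'

```text
t: 16.57
tcp_pos: [565.1, 50.6, 75.6]
eef_rot: [179.9, 0.1, 152.0]
ft_force: [-0.3, 0.0, 4.0]
finger_gap: 0.134
```

Emit:
send_rows --commands '[[[0,0,0.0933],[0,0,0],0.1],[[0,0,0.0933],[0,0,0],0.1],[[0,0,0.0933],[0,0,0],0.1],[[0,0,0.0933],[0,0,0],0.1],[[0,0,0.0933],[0,0,0],0.1],[[0,0,0.0933],[0,0,0],0.1],[[0,0,0],[0,0,0],0.1],[[0,0,0],[0,0,0],0.1]]'

```text
t: 17.23
tcp_pos: [565.9, 51.3, 75.6]
eef_rot: [179.8, 0.0, 120.2]
ft_force: [1.3, 3.2, 4.3]
finger_gap: 0.135
```

```bash
python3 - <<'E'
from h import *
s=read_state();print(s["tcp_pos"],s["eef_rot"],s["ft_force"],s["wrist_torque"],s["qpos"])
E
```

```text
[565.9  51.3  75.6] [179.8   0.  120.2] [1.3 3.2 4.3] [ 0.5 -0.3 -0.1] [-28.1  35.2  25.9 118.6 -28.5  32.   48.5]
```

Emit:
send_rows --commands '[[[0,0,0],[0,0,0],0.2],[[0,0,0],[0,0,0],0.3],[[0,0,0],[0,0,0],0.4],[[0,0,0],[0,0,-10],0.4],[[0,0,0],[0,0,-20],0.5],[[0,0,0],[0,0,-25],0.6],[[0,0,0],[0,0,-20],0.6],[[0,0,0],[0,0,-5],0.6],[[0,0,0],[0,0,0],0.6],[[0,0,0],[0,0,0],0.6],[[0,0,0],[0,0,0],0.6]]'

```text
t: 18.15
tcp_pos: [563.1, 49.9, 154.0]
eef_rot: [-179.9, -0.1, 120.1]
ft_force: [-0.1, -0.0, 0.0]
finger_gap: 0.598
```

```bash
python3 - <<'E'
from h import *
s=read_state();print(s["tcp_pos"],s["eef_rot"],s["qvel"])
k=get_calibration("wrist");np.savez("pics/k8.npz",K=k["camera_matrix"],T=k["cam_to_world"]);im=camera("wrist");cv2.imwrite("pics/w8r.png",im)
cv2.imwrite("pics/w8.png",cv2.resize(im[130:330,140:400],(780,600),interpolation=cv2.INTER_CUBIC))
E
```

```text
[563.1  49.9 154. ] [-179.9   -0.1  120.1] [ 0.1  0.6 -0.1  0.1  0.   0.  -0.1]
```

View pics/w8.png

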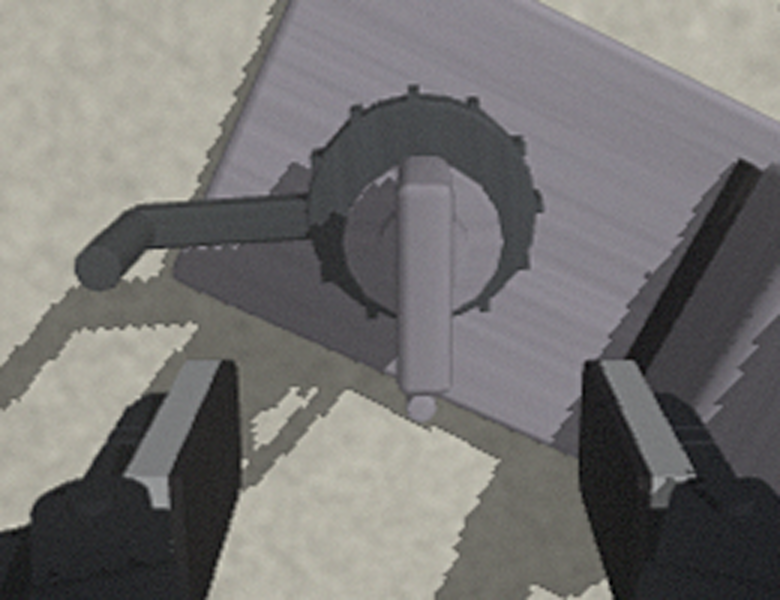

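```bash
python3 - <<'E'
from h import *
k=np.load("pics/k8.npz");k={"camera_matrix":k["K"],"cam_to_world":k["T"]}
f=lambda u,v,z:unproj(k,140+u/3,130+v/3,z)
a=f(425.5,186,128);b=f(425.5,388,128);p=f(421.5,407,86);g=f(97,268,93);c=(a+b)/2
az=lambda d:(np.hypot(*d[:2]),np.degrees(np.arctan2(d[1],d[0])))
print(c,"bar",az(b-a),"post",az(p-c),"peg",g,az(g-c))
E
```

```text
[565.6  50.2 128. ] bar (np.float64(44.71999995490009), np.float64(-59.670544655086616)) post (np.float64(46.823510270019725), np.float64(-60.265232758834806)) peg [499.5   4.5  93. ] (np.float64(80.31657569827817), np.float64(-145.35074899304365))
```

Emit:
send_rows --commands '[[[0,0,-0.11],[0,0,0],0.4],[[0,0,-0.11],[0,0,0],0.4],[[0,0,-0.11],[0,0,0],0.4],[[0,0,-0.11],[0,0,0],0.4],[[0,0,-0.11],[0,0,0],0.4],[[0,0,-0.11],[0,0,0],0.4],[[0,0,-0.11],[0,0,0],0.4],[[0,0,-0.11],[0,0,0],0.4],[[0,0,-0.11],[0,0,0],0.4],[[0,0,-0.11],[0,0,0],0.4]]'

```text
t: 19.03
tcp_pos: [563.4, 49.7, 153.7]
eef_rot: [-180.0, -0.1, -176.6]
ft_force: [0.0, -1.0, 0.2]
finger_gap: 0.398
```

Emit:
send_rows --commands '[[[0,0,-0.11],[0,0,0],0.4],[[0,0,-0.11],[0,0,0],0.4],[[0,0,-0.11],[0,0,0],0.4],[[0,0,-0.11],[0,0,0],0.4],[[0,0,-0.11],[0,0,0],0.4],[[0,0,0],[19.5,0,0],0.4],[[0,0,0],[19.5,0,0],0.4],[[0,0,0],[19.5,0,0],0.4],[[0,0,0],[19.5,-1.2,0],0.4],[[0,0,0],[0,0,0],0.4],[[0,0,0],[0,0,0],0.4]]'

```text
t: 19.95
tcp_pos: [499.5, 3.8, 154.2]
eef_rot: [179.9, -0.1, -145.5]
ft_force: [0.2, 0.1, 0.6]
finger_gap: 0.403
```

```bash
python3 - <<'E'
from h import *
from scipy.spatial.transform import Rotation as R
s=read_state();k=get_calibration("wrist");im=camera("wrist");cv2.imwrite("pics/w9r.png",im)
Rt=R.from_euler("xyz",s["eef_rot"],degrees=True).as_matrix();print(s["tcp_pos"],s["eef_rot"])
print("pegexp tool",Rt.T@(np.array([499.5,4.5,93])-s["tcp_pos"]),proj(k,[499.5,4.5,93]))
cv2.imwrite("pics/w9.png",cv2.resize(im[120:320,150:400],(500,400)))
E
```

```text
[499.5   3.8 154.2] [ 179.9   -0.1 -145.5]
pegexp tool [-0.5  0.5 61.2] [276.7 211.8]
```

View pics/w9.png

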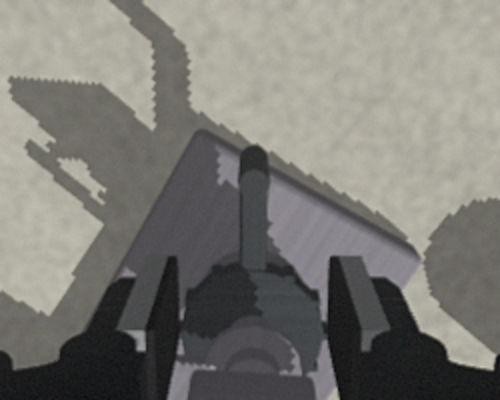

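Emit:
send_rows --commands '[[[0,0,0],[0,0,20],0.4],[[0,0,0],[0,0,20],0.4],[[0,0,0],[0,0,20],0.4],[[0,0,0],[0,0,15],0.4],[[0,0,0],[0,0,12],0.4],[[0,0,0],[0,0,12],0.4],[[0,0,0],[0,0,10],0.4],[[0,0,0],[0,0,8],0.3],[[0,0,0],[0,0,0],0.3],[[0,0,0],[0,0,0],0.3]]'

```text
t: 20.83
tcp_pos: [501.1, 4.8, 37.6]
eef_rot: [180.0, -0.0, -145.3]
ft_force: [0.2, 0.0, -0.4]
finger_gap: 0.303
```

Emit:
send_rows --commands '[[[0,0,0.035],[0.06,2.8,0],0.3],[[0,0,0.035],[0.06,2.8,0],0.3],[[0,0,0.035],[0.06,2.8,0],0.3],[[0,0,0.035],[0.06,2.8,0],0.3],[[0,0,0.035],[0.06,2.8,0],0.3]]'

```text
t: 21.25
tcp_pos: [496.0, 14.6, 38.9]
eef_rot: [-179.8, 0.3, -155.6]
ft_force: [2.2, -4.3, -3.4]
finger_gap: 0.295
```

Emit:
send_rows --commands '[[[0,0,0.035],[0.06,2.8,0],0.3],[[0,0,0.035],[0.06,2.8,0],0.3],[[0,0,0.035],[0.06,2.8,0],0.3],[[0,0,0.035],[0.06,2.8,0],0.3],[[0,0,0.035],[0.06,2.8,0],0.3],[[0,0,0.035],[0.06,2.8,0],0.3]]'

```text
t: 21.75
tcp_pos: [490.3, 30.1, 38.9]
eef_rot: [-179.8, 0.3, -167.7]
ft_force: [2.6, -5.4, -3.6]
finger_gap: 0.302
```

Emit:
send_rows --commands '[[[0,0,0.035],[0.06,2.8,0],0.3],[[0,0,0.035],[0.06,2.8,0],0.3],[[0,0,0.035],[0.06,2.8,0],0.3],[[0,0,0],[0,0,0],0.3]]'

```text
t: 22.08
tcp_pos: [488.3, 39.1, 38.9]
eef_rot: [-179.9, 0.3, -173.5]
ft_force: [1.7, -3.6, -0.8]
finger_gap: 0.302
```

```bash
cat > t.py <<'E'
from h import *
s=read_state();p=s["tcp_pos"];y=np.radians(s["eef_rot"][2]);f=s["ft_force"]
d=p[:2]-[565.3,50.2];az=np.degrees(np.arctan2(d[1],d[0]))%360
print(s["t"],p,s["eef_rot"],f,"| r %.1f az %.1f push %.1f rad %.1f"%(np.hypot(*d),az,-(f[0]*np.sin(y)-f[1]*np.cos(y)),f[0]*np.cos(y)+f[1]*np.sin(y)))
E
python3 t.py
```

```text
22.0833 [488.3  39.1  38.9] [-179.9    0.3 -173.5] [ 1.7 -3.6 -0.8] | r 77.8 az 188.2 push 3.8 rad -1.3
```

Emit:
send_rows --commands '[[[0,0,0.035],[0.15,2.8,0],0.3],[[0,0,0.035],[0.15,2.8,0],0.3]]'

```text
t: 22.25
tcp_pos: [487.9, 44.1, 39.0]
eef_rot: [-179.9, 0.3, -177.6]
ft_force: [2.8, -4.5, -2.4]
finger_gap: 0.301
```

```bash
python3 t.py
```

```text
22.25 [487.9  44.1  39. ] [-179.9    0.3 -177.6] [ 2.8 -4.5 -2.4] | r 77.6 az 184.5 push 4.6 rad -2.6
```

Emit:
send_rows --commands '[[[0,0,0.035],[0.15,2.8,0],0.3],[[0,0,0.035],[0.15,2.8,0],0.3]]'

```text
t: 22.42
tcp_pos: [487.5, 49.7, 39.0]
eef_rot: [-179.9, 0.4, 178.4]
ft_force: [3.3, -4.4, -1.4]
finger_gap: 0.299
```

```bash
python3 t.py
```

```text
22.4167 [487.5  49.7  39. ] [-179.9    0.4  178.4] [ 3.3 -4.4 -1.4] | r 77.8 az 180.3 push 4.3 rad -3.5
```

Emit:
send_rows --commands '[[[0,0,0.035],[0.15,2.8,0],0.3],[[0,0,0.035],[0.15,2.8,0],0.3]]'

```text
t: 22.58
tcp_pos: [487.3, 55.2, 39.0]
eef_rot: [-179.9, 0.3, 174.4]
ft_force: [2.3, -4.6, -0.4]
finger_gap: 0.301
```

```bash
python3 t.py
```

```text
22.5833 [487.3  55.2  39. ] [-179.9    0.3  174.4] [ 2.3 -4.6 -0.4] | r 78.2 az 176.3 push 4.4 rad -2.7
```

Emit:
send_rows --commands '[[[0,0,0.035],[0.15,2.8,0],0.3],[[0,0,0.035],[0.15,2.8,0],0.3]]'

```text
t: 22.75
tcp_pos: [487.5, 60.8, 39.0]
eef_rot: [-180.0, 0.3, 170.3]
ft_force: [2.4, -5.6, 0.2]
finger_gap: 0.299
```

```bash
python3 t.py
```

```text
22.75 [487.5  60.8  39. ] [-180.     0.3  170.3] [ 2.4 -5.6  0.2] | r 78.6 az 172.3 push 5.1 rad -3.3
```

Emit:
send_rows --commands '[[[0,0,0.035],[0.1,2.8,0],0.3]]'

```text
t: 22.83
tcp_pos: [487.6, 63.5, 39.0]
eef_rot: [-180.0, 0.3, 168.3]
ft_force: [2.6, -5.5, 0.4]
finger_gap: 0.297
```

```bash
python3 t.py
```

```text
22.8333 [487.6  63.5  39. ] [-180.     0.3  168.3] [ 2.6 -5.5  0.4] | r 78.8 az 170.3 push 4.9 rad -3.7
```

Emit:
send_rows --commands '[[[0,0,0.035],[0.1,2.8,0],0.3]]'

```text
t: 22.92
tcp_pos: [488.0, 66.2, 39.0]
eef_rot: [-180.0, 0.3, 166.3]
ft_force: [2.1, -7.4, 0.0]
finger_gap: 0.3
```

```bash
python3 t.py
```

```text
22.9167 [488.   66.2  39. ] [-180.     0.3  166.3] [ 2.1 -7.4  0. ] | r 79.0 az 168.3 push 6.7 rad -3.8
```

Emit:
send_rows --commands '[[[0,0,0.035],[0.1,2.8,0],0.3]]'

```text
t: 23.0
tcp_pos: [488.4, 68.9, 39.0]
eef_rot: [-180.0, 0.3, 164.3]
ft_force: [1.4, -5.8, -0.7]
finger_gap: 0.303
```

```bash
python3 t.py
```

```text
23.0 [488.4  68.9  39. ] [-180.     0.3  164.3] [ 1.4 -5.8 -0.7] | r 79.2 az 166.3 push 5.2 rad -2.9
```

Emit:
send_rows --commands '[[[0,0,0.035],[0.05,2.8,0],0.3]]'

```text
t: 23.08
tcp_pos: [488.9, 71.6, 39.0]
eef_rot: [-180.0, 0.3, 162.3]
ft_force: [1.6, -6.5, 0.0]
finger_gap: 0.301
```

```bash
python3 t.py
```

```text
23.0833 [488.9  71.6  39. ] [-180.     0.3  162.3] [ 1.6 -6.5  0. ] | r 79.4 az 164.4 push 5.7 rad -3.5
```

Emit:
send_rows --commands '[[[0,0,0.035],[0.05,2.8,0],0.3]]'

```text
t: 23.17
tcp_pos: [489.5, 74.2, 38.9]
eef_rot: [-180.0, 0.3, 160.3]
ft_force: [2.1, -5.0, -0.1]
finger_gap: 0.297
```

```bash
python3 t.py
```

```text
23.1667 [489.5  74.2  38.9] [-180.     0.3  160.3] [ 2.1 -5.  -0.1] | r 79.5 az 162.4 push 4.0 rad -3.7
```

Emit:
send_rows --commands '[[[0,0,0.035],[0.05,2.8,0],0.3]]'

```text
t: 23.25
tcp_pos: [490.1, 76.8, 38.9]
eef_rot: [-180.0, 0.2, 158.3]
ft_force: [1.2, -5.3, -0.3]
finger_gap: 0.301
```

```bash
python3 t.py
```

```text
23.25 [490.1  76.8  38.9] [-180.     0.2  158.3] [ 1.2 -5.3 -0.3] | r 79.7 az 160.5 push 4.5 rad -3.1
```

Emit:
send_rows --commands '[[[0,0,0.035],[0.05,2.8,0],0.3],[[0,0,0.035],[0.05,2.8,0],0.3]]'

```text
t: 23.42
tcp_pos: [491.8, 82.0, 38.9]
eef_rot: [-180.0, 0.2, 154.3]
ft_force: [1.1, -5.7, 0.5]
finger_gap: 0.297
```

```bash
python3 t.py
```

```text
23.4167 [491.8  82.   38.9] [-180.     0.2  154.3] [ 1.1 -5.7  0.5] | r 80.0 az 156.6 push 4.6 rad -3.4
```

Emit:
send_rows --commands '[[[0,0,0.035],[0.05,2.8,0],0.3]]'

```text
t: 23.5
tcp_pos: [492.8, 84.5, 38.8]
eef_rot: [-180.0, 0.2, 152.3]
ft_force: [1.2, -5.6, 0.7]
finger_gap: 0.3
```

```bash
python3 t.py
```

```text
23.5 [492.8  84.5  38.8] [-180.     0.2  152.3] [ 1.2 -5.6  0.7] | r 80.2 az 154.7 push 4.4 rad -3.7
```

Emit:
send_rows --commands '[[[0,0,0.035],[0.05,2.8,0],0.3]]'

```text
t: 23.58
tcp_pos: [493.8, 87.0, 38.8]
eef_rot: [-180.0, 0.2, 150.3]
ft_force: [0.1, -5.4, 0.6]
finger_gap: 0.3
```

```bash
python3 t.py
```

```text
23.5833 [493.8  87.   38.8] [-180.     0.2  150.3] [ 0.1 -5.4  0.6] | r 80.4 az 152.7 push 4.7 rad -2.8
```

Emit:
send_rows --commands '[[[0,0,0.035],[0.05,2.8,0],0.3]]'

```text
t: 23.67
tcp_pos: [495.0, 89.4, 38.7]
eef_rot: [-180.0, 0.2, 148.3]
ft_force: [0.8, -6.5, 1.0]
finger_gap: 0.297
```

```bash
python3 t.py
```

```text
23.6667 [495.   89.4  38.7] [-180.     0.2  148.3] [ 0.8 -6.5  1. ] | r 80.5 az 150.8 push 5.1 rad -4.1
```

Emit:
send_rows --commands '[[[0,0,0.035],[0.05,2.8,0],0.3]]'

```text
t: 23.75
tcp_pos: [496.2, 91.8, 38.7]
eef_rot: [-180.0, 0.1, 146.3]
ft_force: [0.4, -5.7, 0.2]
finger_gap: 0.302
```

```bash
python3 t.py
```

```text
23.75 [496.2  91.8  38.7] [-180.     0.1  146.3] [ 0.4 -5.7  0.2] | r 80.6 az 149.0 push 4.5 rad -3.5
```

Emit:
send_rows --commands '[[[0,0,0.035],[0.05,2.8,0],0.3]]'

```text
t: 23.83
tcp_pos: [497.6, 94.1, 38.7]
eef_rot: [-180.0, 0.1, 144.3]
ft_force: [0.4, -6.2, 0.6]
finger_gap: 0.299
```

```bash
python3 t.py
```

```text
23.8333 [497.6  94.1  38.7] [-180.     0.1  144.3] [ 0.4 -6.2  0.6] | r 80.7 az 147.0 push 4.8 rad -3.9
```

Emit:
send_rows --commands '[[[0,0,0.035],[0.05,2.8,0],0.3]]'

```text
t: 23.92
tcp_pos: [498.9, 96.4, 38.7]
eef_rot: [-179.9, 0.1, 142.3]
ft_force: [-0.4, -5.2, -0.6]
finger_gap: 0.301
```

```bash
python3 t.py
```

```text
23.9167 [498.9  96.4  38.7] [-179.9    0.1  142.3] [-0.4 -5.2 -0.6] | r 80.9 az 145.1 push 4.4 rad -2.9
```

Emit:
send_rows --commands '[[[0,0,0.035],[0.05,2.8,0],0.3]]'

```text
t: 24.0
tcp_pos: [500.5, 98.6, 38.7]
eef_rot: [-179.9, 0.1, 140.3]
ft_force: [-1.3, -7.2, 1.3]
finger_gap: 0.297
```

```bash
python3 t.py
```

```text
24.0 [500.5  98.6  38.7] [-179.9    0.1  140.3] [-1.3 -7.2  1.3] | r 80.9 az 143.2 push 6.4 rad -3.6
```

Emit:
send_rows --commands '[[[0,0,0.035],[0.05,2.8,0],0.3]]'

```text
t: 24.08
tcp_pos: [501.9, 100.3, 38.6]
eef_rot: [-179.9, 0.1, 138.3]
ft_force: [-1.3, -7.7, 1.1]
finger_gap: 0.298
```

```bash
python3 t.py
```

```text
24.0833 [501.9 100.3  38.6] [-179.9    0.1  138.3] [-1.3 -7.7  1.1] | r 80.8 az 141.7 push 6.7 rad -4.2
```

```bash
sed -i 's/^print/q=np.radians(az+5);print("T %.1f"%(-(f[0]*np.sin(q)-f[1]*np.cos(q))),end=" ");print/' t.py; python3 t.py
```

```text
T 7.2 24.0833 [501.9 100.3  38.6] [-179.9    0.1  138.3] [-1.3 -7.7  1.1] | r 80.8 az 141.7 push 6.7 rad -4.2
```

Emit:
send_rows --commands '[[[0,0,0.017],[0.03,1.4,0],0.3]]'

```text
t: 24.17
tcp_pos: [502.5, 101.1, 38.6]
eef_rot: [-179.9, 0.1, 137.3]
ft_force: [-1.4, -7.8, 3.3]
finger_gap: 0.299
```

```bash
python3 t.py
```

```text
T 7.2 24.1667 [502.5 101.1  38.6] [-179.9    0.1  137.3] [-1.4 -7.8  3.3] | r 80.8 az 140.9 push 6.7 rad -4.2
```

Emit:
send_rows --commands '[[[0,0,0.017],[0.03,1.4,0],0.3]]'

```text
t: 24.25
tcp_pos: [503.1, 101.6, 38.5]
eef_rot: [-179.8, 0.1, 136.3]
ft_force: [-1.9, -8.3, 2.8]
finger_gap: 0.298
```

```bash
python3 t.py
```

```text
T 7.9 24.25 [503.1 101.6  38.5] [-179.8    0.1  136.3] [-1.9 -8.3  2.8] | r 80.7 az 140.4 push 7.3 rad -4.3
```

Emit:
send_rows --commands '[[[0,0,0],[0.2,1.4,0],0.3]]'

```text
t: 24.33
tcp_pos: [503.5, 102.4, 38.5]
eef_rot: [-179.8, 0.1, 136.3]
ft_force: [-1.9, -8.2, 2.9]
finger_gap: 0.302
```

```bash
python3 t.py
```

```text
T 7.8 24.3333 [503.5 102.4  38.5] [-179.8    0.1  136.3] [-1.9 -8.2  2.9] | r 80.9 az 139.8 push 7.3 rad -4.3
```

Emit:
send_rows --commands '[[[0,0,0],[0.2,1.4,0],0.3]]'

```text
t: 24.42
tcp_pos: [503.9, 103.2, 38.5]
eef_rot: [-179.8, 0.1, 136.4]
ft_force: [-3.3, -9.7, 2.9]
finger_gap: 0.298
```

```bash
python3 t.py
```

```text
T 9.8 24.4167 [503.9 103.2  38.5] [-179.8    0.1  136.4] [-3.3 -9.7  2.9] | r 81.1 az 139.2 push 9.3 rad -4.3
```

Emit:
send_rows --commands '[[[0,0,0],[0.1,0.9,0],0.3]]'

```text
t: 24.5
tcp_pos: [504.2, 103.7, 38.5]
eef_rot: [-179.7, 0.1, 136.4]
ft_force: [-3.4, -9.9, 4.1]
finger_gap: 0.298
```

```bash
python3 t.py
```

```text
T 10.0 24.5 [504.2 103.7  38.5] [-179.7    0.1  136.4] [-3.4 -9.9  4.1] | r 81.2 az 138.8 push 9.6 rad -4.4
```

Emit:
send_rows --commands '[[[0,0,0],[0,0,0],0.3]]'

```text
t: 24.58
tcp_pos: [504.2, 103.8, 38.5]
eef_rot: [-179.7, 0.1, 136.3]
ft_force: [-2.6, -8.2, 4.7]
finger_gap: 0.299
```

```bash
python3 t.py
```

```text
T 8.1 24.5833 [504.2 103.8  38.5] [-179.7    0.1  136.3] [-2.6 -8.2  4.7] | r 81.2 az 138.7 push 7.7 rad -3.8
```

Emit:
send_rows --commands '[[[0,0,0],[0,0,0],0.3]]'

```text
t: 24.67
tcp_pos: [504.3, 103.7, 38.5]
eef_rot: [-179.7, 0.1, 136.3]
ft_force: [-2.7, -9.6, 2.9]
finger_gap: 0.299
```

```bash
python3 t.py
```

```text
T 9.3 24.6667 [504.3 103.7  38.5] [-179.7    0.1  136.3] [-2.7 -9.6  2.9] | r 81.2 az 138.7 push 8.8 rad -4.6
```

Emit:
send_rows --commands '[[[0,0,0],[0.15,1.2,0],0.3]]'

```text
t: 24.75
tcp_pos: [504.5, 104.2, 38.5]
eef_rot: [-179.7, 0.1, 136.3]
ft_force: [-3.9, -10.2, 3.8]
finger_gap: 0.299
```

```bash
python3 t.py
```

```text
T 10.5 24.75 [504.5 104.2  38.5] [-179.7    0.1  136.3] [ -3.9 -10.2   3.8] | r 81.3 az 138.4 push 10.1 rad -4.2
```

Emit:
send_rows --commands '[[[0,0,0],[0.1,0.8,0],0.3]]'

```text
t: 24.83
tcp_pos: [504.8, 104.7, 38.4]
eef_rot: [-179.7, 0.1, 136.3]
ft_force: [-2.8, -10.4, 4.3]
finger_gap: 0.299
```

```bash
python3 t.py
```

```text
T 10.0 24.8333 [504.8 104.7  38.4] [-179.7    0.1  136.3] [ -2.8 -10.4   4.3] | r 81.4 az 137.9 push 9.5 rad -5.2
```

Emit:
send_rows --commands '[[[0,0,0],[0,0,0],0.3]]'

```text
t: 24.92
tcp_pos: [504.9, 104.8, 38.4]
eef_rot: [-179.7, 0.1, 136.3]
ft_force: [-2.9, -9.7, 4.7]
finger_gap: 0.301
```

```bash
python3 t.py
```

```text
T 9.5 24.9167 [504.9 104.8  38.4] [-179.7    0.1  136.3] [-2.9 -9.7  4.7] | r 81.4 az 137.9 push 9.0 rad -4.6
```

Emit:
send_rows --commands '[[[0,0,0],[0.2,1.5,0],0.3]]'

```text
t: 25.0
tcp_pos: [505.3, 105.5, 38.4]
eef_rot: [-179.6, 0.0, 136.3]
ft_force: [-4.2, -10.8, 4.4]
finger_gap: 0.303
```

```bash
python3 t.py
```

```text
T 11.1 25.0 [505.3 105.5  38.4] [-179.6    0.   136.3] [ -4.2 -10.8   4.4] | r 81.6 az 137.4 push 10.7 rad -4.4
```

Emit:
send_rows --commands '[[[0,0,0],[0.1,0.6,0],0.3]]'

```text
t: 25.08
tcp_pos: [505.6, 105.9, 38.4]
eef_rot: [-179.6, 0.0, 136.3]
ft_force: [-4.6, -11.9, 5.0]
finger_gap: 0.3
```

```bash
python3 t.py
```

```text
T 12.2 25.0833 [505.6 105.9  38.4] [-179.6    0.   136.3] [ -4.6 -11.9   5. ] | r 81.7 az 137.0 push 11.8 rad -4.9
```

Emit:
send_rows --commands '[[[0,0,0],[0,0,0],0.3]]'

```text
t: 25.17
tcp_pos: [505.6, 105.9, 38.4]
eef_rot: [-179.6, 0.0, 136.3]
ft_force: [-5.3, -11.5, 4.1]
finger_gap: 0.299
```

```bash
python3 t.py
```

```text
T 12.3 25.1667 [505.6 105.9  38.4] [-179.6    0.   136.3] [ -5.3 -11.5   4.1] | r 81.7 az 137.0 push 12.0 rad -4.2
```

Emit:
send_rows --commands '[[[0,0,0],[0,-2.5,0],0.3],[[0,0,0],[0,-2.5,0],0.3],[[0,0,0],[0,-2.5,0],0.3],[[0,0,0],[0,0,0],0.3]]'

```text
t: 25.5
tcp_pos: [503.0, 106.3, 38.3]
eef_rot: [180.0, -0.0, 136.5]
ft_force: [-1.0, -2.2, 0.4]
finger_gap: 0.297
```

```bash
python3 t.py
```

```text
T 2.3 25.5 [503.  106.3  38.3] [180.   -0.  136.5] [-1.  -2.2  0.4] | r 83.8 az 138.0 push 2.3 rad -0.8
```

Emit:
send_rows --commands '[[[0,0,0],[0,-2.5,0],0.3],[[0,0,0],[0,-2.5,0],0.3],[[0,0,0],[0,0,0],0.3]]'

```text
t: 25.75
tcp_pos: [499.9, 103.3, 38.1]
eef_rot: [180.0, -0.0, 136.5]
ft_force: [0.1, 0.2, 1.0]
finger_gap: 0.299
```

```bash
python3 t.py
```

```text
T -0.3 25.75 [499.9 103.3  38.1] [180.   -0.  136.5] [0.1 0.2 1. ] | r 84.3 az 140.9 push -0.3 rad 0.0
```

Emit:
send_rows --commands '[[[0,0,0],[0,0,-10],0.4],[[0,0,0],[0,0,-20],0.4],[[0,0,0],[0,0,-30],0.4],[[0,0,0],[0,0,-30],0.5],[[0,0,0],[0,0,-26],0.6],[[0,0,0],[-20,1,0],0.6],[[0,0,0],[-20,1,0],0.6],[[0,0,0],[-20,1,0],0.6],[[0,0,0],[-20,1,0],0.6],[[0,0,0],[0,0,0],0.6],[[0,0,0],[0,0,0],0.6],[[0,0,0],[0,0,0],0.6]]'

```text
t: 26.75
tcp_pos: [560.0, 51.3, 154.1]
eef_rot: [-180.0, -0.1, 136.5]
ft_force: [-0.6, 0.3, -0.6]
finger_gap: 0.6
```

```bash
python3 - <<'E'
from h import *
s=read_state();print(s["t"],s["tcp_pos"],s["eef_rot"],s["ft_force"])
k=get_calibration("wrist");np.savez("pics/k10.npz",K=k["camera_matrix"],T=k["cam_to_world"]);im=camera("wrist");cv2.imwrite("pics/w10r.png",im)
cv2.imwrite("pics/w10.png",cv2.resize(im[130:330,140:400],(780,600),interpolation=cv2.INTER_CUBIC))
for n in("tumbler_rim","stapler","clip_tin_center"):
  camera("scene");print(n,[(round(d["score"],2),np.array(d["location"])) for d in recognise(n,"scene")[:1]])
E
```

```text
26.75 [560.   51.3 154.1] [-180.    -0.1  136.5] [-0.6  0.3 -0.6]
tumbler_rim [(0.56, array([527.6, 247.6,  67. ]))]
stapler [(0.81, array([ 617.2, -166.5,   50. ]))]
clip_tin_center [(0.5, array([671.2, 214. ,  31.7]))]
```

View pics/w10.png

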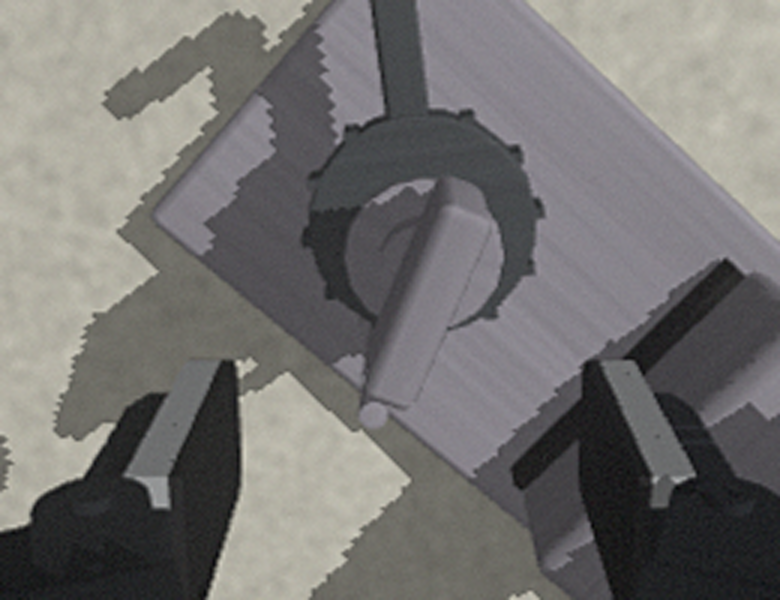

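```bash
python3 - <<'E'
from h import *
k=np.load("pics/k10.npz");k={"camera_matrix":k["K"],"cam_to_world":k["T"]}
f=lambda u,v,z:unproj(k,140+u/3,130+v/3,z)
a=f(469,213,128);b=f(392,404,128);p=f(373,415,86);c=(a+b)/2;c[:]
az=lambda d:(np.hypot(*d[:2]),np.degrees(np.arctan2(d[1],d[0])))
print(c,"bar",az(b-a),"post",az(p-c)," lever",[az(f(400,90,58.5)-c)])
E
```

```text
[566.1  49.9 128. ] bar (np.float64(45.720595008516355), np.float64(-64.04061730429682)) post (np.float64(46.47897415009008), np.float64(-60.81435329815176))  lever [(np.float64(38.02575826681174), np.float64(146.74695213986823))]
```

```bash
python3 - <<'E'
from h import *
for n,kn in(("w8r","k8"),("w10r","k10")):
    k=np.load(f"pics/{kn}.npz");k={"camera_matrix":k["K"],"cam_to_world":k["T"]}
    g=cv2.imread(f"pics/{n}.png",0);x0,y0=240,180;g=cv2.resize(g[y0:y0+90,x0:x0+80],None,fx=4,fy=4,interpolation=cv2.INTER_CUBIC)
    for l in cv2.createLineSegmentDetector().detect(g)[0][:,0]:
        if np.hypot(l[2]-l[0],l[3]-l[1])<120:continue
        a,b=[unproj(k,x0+(l[i]+.5)/4-.5,y0+(l[i+1]+.5)/4-.5,128) for i in(0,2)];d=b-a
        if d[1]>0:d=-d
        m=(a+b)/2;print(n,m,np.hypot(*d[:2]),np.degrees(np.arctan2(d[1],d[0])))
E
python3 - <<'E'
from h import *
for n,kn in(("w8r","k8"),("w10r","k10")):
    k=np.load(f"pics/{kn}.npz");k={"camera_matrix":k["K"],"cam_to_world":k["T"]}
    g=cv2.imread(f"pics/{n}.png",0);x0,y0=240,180;g=cv2.GaussianBlur(cv2.resize(g[y0:y0+90,x0:x0+80],None,fx=4,fy=4,interpolation=cv2.INTER_CUBIC),(0,0),3)
    L=cv2.createLineSegmentDetector().detect(g)[0][:,0]
    for l in L:
        if np.hypot(l[2]-l[0],l[3]-l[1])<70:continue
        a,b=[unproj(k,x0+(l[i]+.5)/4-.5,y0+(l[i+1]+.5)/4-.5,128) for i in(0,2)];d=b-a
        if d[1]>0:d=-d
        az=np.degrees(np.arctan2(d[1],d[0]))
        if -85<az<-40:print(n,(a+b)/2,np.hypot(*d[:2]),az,l/4*3+[300,150,300,150])
E
python3 - <<'E'
from h import *
from scipy.ndimage import map_coordinates as mc
for n,kn,c0 in(("w8r","k8",[565.6,50.2]),("w10r","k10",[566.1,49.9])):
    k=np.load(f"pics/{kn}.npz");k={"camera_matrix":k["K"],"cam_to_world":k["T"]}
    g=cv2.GaussianBlur(cv2.imread(f"pics/{n}.png",0).astype(float),(0,0),.8);R=[]
    for az in np.arange(-72,-52,.5):
        t=np.radians(az);d=np.array([np.cos(t),np.sin(t)]);m=np.array([-d[1],d[0]])
        for off in np.arange(-10,10.1,.5):
            def S(o):
                P=[proj(k,[*(np.array(c0)+s*d+o*m),128]) for s in np.linspace(-19,19,25)]
                P=np.array(P);return mc(g,[P[:,1],P[:,0]],order=1).mean()
            R.append((S(off+.8)-S(off-.8),az,off))
    R=np.array(R)
    for side in(R[R[:,2]>2],R[R[:,2]<-2]):
        o=np.argsort(-abs(side[:,0]))[:4];print(n,side[o])
E
```

```text
w8r [[-11.4 -60.    4.5]
 [-11.3 -60.5   4.5]
 [-11.1 -59.5   4.5]
 [-10.7 -61.    4.5]]
w8r [[ 28.6 -59.5  -5. ]
 [ 28.6 -59.   -5. ]
 [ 28.4 -58.5  -5. ]
 [ 28.2 -60.   -5. ]]
w10r [[-14.7 -64.5  10. ]
 [-14.7 -65.   10. ]
 [-14.6 -65.5  10. ]
 [-14.5 -64.   10. ]]
w10r [[ 27.8 -65.   -5.5]
 [ 27.8 -65.5  -5.5]
 [ 27.8 -64.5  -5.5]
 [ 27.8 -65.5  -6. ]]
```

```bash
python3 - <<'E'
from h import *
from scipy.ndimage import map_coordinates as mc
for n,kn,a0 in(("w8r","k8",-145),("w10r","k10",144)):
    k=np.load(f"pics/{kn}.npz");k={"camera_matrix":k["K"],"cam_to_world":k["T"]}
    g=cv2.GaussianBlur(cv2.imread(f"pics/{n}.png",0).astype(float),(0,0),.8);c0=np.array([565.9,50.])
    for sg in(1,-1):
        R=[]
        for az in np.arange(a0-12,a0+12,.5):
            t=np.radians(az);d=np.array([np.cos(t),np.sin(t)]);m=np.array([-d[1],d[0]])
            for off in np.arange(3,9,.5):
                def S(o):
                    P=np.array([proj(k,[*(c0+s*d+sg*o*m),58.5]) for s in np.linspace(42,70,20)]);return mc(g,[P[:,1],P[:,0]],order=1).mean()
                R.append((S(off+.8)-S(off-.8),az,off))
        R=np.array(R);print(n,sg,R[np.argsort(-R[:,0])[:3]])
    im=cv2.imread(f"pics/{n}.png")
k={"camera_matrix":np.load("pics/k10.npz")["K"],"cam_to_world":np.load("pics/k10.npz")["T"]}
print([proj(k,[565.9+80*np.cos(np.radians(a)),50+80*np.sin(np.radians(a)),93]) for a in(141,144,147)])
E
```

```text
w8r 1 [[  17.8 -147.     7. ]
 [  17.7 -147.5    7.5]
 [  17.7 -146.5    6.5]]
w8r -1 [[  51.5 -145.5    7.5]
 [  51.5 -146.     7. ]
 [  51.  -145.     8. ]]
w10r 1 [[ 56.6 144.    7. ]
 [ 56.5 144.5   6.5]
 [ 56.5 143.5   7.5]]
w10r -1 [[ 43.1 144.    5. ]
 [ 43.  143.5   4.5]
 [ 42.8 144.5   5.5]]
[array([273.3, 103.3]), array([267.1, 104. ]), array([260.9, 105. ])]
```

```bash
python3 - <<'E'
from h import *
s=read_state();print(s["t"],s["ft_force"]);print(close_job())
E
```

```text
27.1 [-0.3  0.3  0.1]
the job is handed in; nothing more can be done
None
```

The job is handed in at about 27 s of the 70 s. The ring was loosened about 0.5 rad and the adjuster turned about 64° clockwise. The ring was then tightened until the push at the peg read about 11–12 N.

**Last checks**
- **Pointer:** it was within 1° of the post (from the wrist picture) before tightening. Tightening dragged the bar on by about 4–5° (about 0.08 rad), against a limit of 0.12 rad. I left it there rather than loosen and redo it. My measurement is good to roughly 1°, so the margin is modest.
- **Ring:** the lever sits about 0.07–0.09 rad past where it began to clamp. That suggests roughly 20 N of clamping, against limits of 8 N and 43 N. This comes from the lever angle and was not measured directly.
- **Robot and bystanders:** the gripper was clear above the punch and the force reading was near zero. The tumbler, stapler and tin were found again within about 4 mm sideways of where they started. I did not check the tape dispenser, pen pot or note block again, but the arm did not go near them after the first approach.

**What disagreed:** in the camera pictures, the fingertips were about 27 mm higher than the reported tool point. The first sweep therefore passed over the peg without touching it; I corrected the height and repeated it. The wrist camera was also a few mm off between views.

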